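Weigh the ball plug

TASK

Lift the weighing tray by its wooden handle and, before moving it across, tilt it so that the loose red plug rolls up from the end of the crowned floor to the scribed line at mid-tray, under the handle, and stays there. Carry it so to the bench scale, hold it clear above the round pan for three full seconds with the plug still at mid-tray, then set the tray down gently, level and centred on the pan with the plug at rest in the middle, and let go. Do not touch the plug, do not let it run through to the other end of the tray, and leave the other things on the bench alone.

Things in the scene. Friction and masses are not known exactly. Their poses are not given: they have to be found in the camera images.
- tray: open aluminium tray on the bench, 310 mm long (its y axis), 100 mm wide (its x axis), about 0.45 kg; origin at the centre of its underside, z up. Inside 300 by 90 mm; side walls 24 mm high, end walls 40 mm (from the underside). The floor is crowned along y so that it drains to the ends: 12 mm above the underside at y = 0, 5 mm at the ends (an arc of 1.6 m radius), level along x.
- handle (a point): middle of the tray's dark wooden handle bar, 120 mm above the underside over mid-tray. The bar runs across the tray (along x), 24 mm thick along y, 36 mm high, 90 mm long between two 5 mm posts: pinch it here from above, fingers closing along the tray's y. The empty tray balances here; the plug passes under the bar.
- midline (a point): middle of the line scribed across the crest of the tray's floor, at y = 0 in the tray's frame, 12 mm above its underside
- plug: red polyester plug, cylinder 64 mm in diameter, 80 mm long, 0.3 kg, loose across the tray (its axis along tray x); origin at its centre, 44 mm above the underside at mid-tray. Rolls along y: acceleration 2/3 (g (tilt + y/1.6 m) - tray's acceleration), tilt > 0 with the +y end down; rolling resistance like 0.012 rad of tilt. Starts against the -y end (y = -118 mm); meets the other at +118 mm.
- scale: bench scale, a grey box 180 by 180 mm and 46 mm high, fixed to the bench, with a round steel pan of 150 mm diameter on top; origin under its centre
- pan (a point): centre of the top face of the scale's pan, 65 mm above the bench; the tray's underside goes here, at any yaw
- slug0: white thumb slug, a tube 38 mm across and 45 mm tall standing on the bench between tray and scale, nearer the robot; origin under its centre
- slug1: the same kind of slug, farther from the robot
- punch: black steel insert punch, 105 mm tall, standing at the back of the bench; origin under its centre
- ruler: steel span ruler, 300 by 26 mm (40 mm at its slide) and 9 mm high, lying at the back of the bench; origin under its centre
Not all that is in view belongs to the job. There is more than one size of the plug; the job needs the middle-sized.

How it is judged (in metres and radians):
On the way, in this order (a step that is already met when the one before it is completed fails the run):
1. the tray is lifted off the bench (height (world z) of tray above 0.03 m), for 0.2 s.
2. with the tray in the air and still more than 250 mm from the pan, the plug stays within 30 mm of mid-tray for 0.7 s (height (world z) of tray above 0.03 m and horizontal distance between tray and pan above 0.25 m and y of plug in the frame of tray between -0.03 and 0.03 m), for 0.7 s.
3. with the tray held clear above the pan (at least 10 mm, within 50 mm sideways), the plug stays within 20 mm of mid-tray for 3 s (height (world z) of tray above 0.075 m and horizontal distance between tray and pan below 0.05 m and contact force between tray and scale below 0.1 N and y of plug in the frame of tray between -0.02 and 0.02 m), for 3 s.
4. the tray stands on the pan (contact force between tray and scale above 2 N and horizontal distance between tray and pan below 0.03 m), for 0.2 s.
At the end, for the whole second after the job is handed in: The tray stands level (within 0.04 rad) on the pan with its centre within 30 mm of the pan's centre, the plug at rest in it within 30 mm of mid-tray, released (distance between tray and pan below 0.03 m and height (world z) of tray between 0.061 and 0.069 m and angle between tray's own z axis and vertical below 0.04 rad and contact force between tray and scale above 2 N and y of plug in the frame of tray between -0.03 and 0.03 m and z of plug in the frame of tray below 0.055 m and linear speed of plug below 0.03 m/s and linear speed of tray below 0.02 m/s); the robot touches nothing.
It fails at once if the plug runs through to the other end of the tray (more than 113 mm to +y of mid-tray) or leaves the tray (y of plug in the frame of tray above 0.113 m or y of plug in the frame of tray below -0.14 m or z of plug in the frame of tray above 0.07 m).
It fails at once if the robot touches the plug (contact force between any of the fingers, the arm and plug above 0.5 N).
It fails at once if the tray is slammed onto the scale or bears on it with more than 40 N (contact force between tray and scale above 40 N).
It fails at once if a slug, the punch or the ruler is moved by more than 20 mm (distance of any of slug0, slug1, punch, ruler from where it was at the start of the episode above 0.02 m).
It also fails if it takes over 72 s, if anything falls off the work surface, if the arm or the gripper's body presses on something with over 40 N, if the wrist force passes 120 N, or if a joint passes its speed limit or range.

ROBOT

A 6-joint arm with a two-finger parallel gripper is mounted at the origin on the work surface. World frame = base frame: x ahead of the robot, y to its left, z up, the work surface at z = 0. Lengths are in mm, angles in rad, forces in N, time in s.
With the tool pointing down it reaches from about 350 to 875 mm from the base axis. Payload 4.2 kg.
Tool frame: the origin (TCP) lies midway between the tips of the shut fingers; the grasp point (between the pads) lies 19 mm behind it (arm.tcp_to_grasp is the distance from the TCP to the grasp point, in mm); z points along the fingers, y is the line along which they close (so a half turn about z gives the same grasp; the last joint's range is limited). The gripper opens to 85 mm and grips with 20 to 120 N. Pads are 22 mm wide; open, the fingers measure 114 mm over their backs; the gripper's body (76 mm by 85 mm) begins 54 mm behind the grasp point. The pads swing forward as they close: fully open they stand 13 mm farther back than shut.
Start: joints at [1.59, 0.385, 0.008, 0, -1.194, -0.259], TCP at [148.411, 607.102, 192.512] pointing down, gripper open.
Joint ranges: [-3.14, 3.14], [-1.21, 2.06], [-1.07, 1.41], [-3.16, 2.05], [-2.99, -0.16], [-3.1, 3.1]. Speed limits (rad/s): [2.79, 2.79, 3.14, 3.14, 3.14, 3.14].

INTERFACE

Orientations are given as a unit quaternion [x, y, z, w].
In Python, from bench import arm, get_image gives the robot as it stands.
- The arm moves only by the tool drive_tool, never from a script. Its argument "deltas" is a list of rows, each a list of 2 entries, a list of its own where there are three numbers: the shift along the tool's x, y, z in cm, then the turn, a rotation vector about the tool's x, y, z in degrees. In form: [[[x, y, z], [ax, ay, az]], ...]. A call has 1 to 12 rows; each row shifts and turns the commanded pose from where the row before left it, along the tool's axes as they then stand; what a row does not reach is not made up. A row lasts 1/10 s, in which the tool goes at most 50 mm and 8.59 degrees, less where a joint would pass 70% of its speed; a pose out of reach is approached as far as the arm can. A call with a gripper value outside its range is refused whole. "claw" is the finger opening in cm, from 0 to 8.54, set as the call begins (left out, the last holds). The fingers move at their own pace and stop on an object; the grip force is fixed at half the most. Time passes only in rows, so rows that do not move let the fingers close. It gives the time, the measured TCP pose, the force, the opening and the grip force at its end, in the units of the state.
- arm.read_state(): the state, without advancing time (a new reading comes with each control period).
- get_image(name): name is "scene" or "top" or "wrist"; returns a dict with "img" (384x512x3 uint8, red, green, blue), "fx", "fy", "cx", "cy" (pixels), "eye" and "orientation" of the camera in the world; the wrist camera has in their place "mount" (4x4, takes a point from camera to tool coordinates, whose origin is the TCP and whose axes are the flange's). Camera axes: x right, y down, z forward; pixel columns grow to the right and rows downward; lengths in mm; the calibration is good to about 2 mm. A picture is of the moment at which its call begins: read the wrist's pose just before it. There is no depth.
- arm.job_done(): hands the job in; it is judged then, once.
The state is a dict: "clock": time; "joints": joint angles; "joint_vel": joint speeds; "joint_efforts": joint torques, N m; "position": TCP position; "ee_rot": TCP orientation; "contact_force": force on the tool from outside, world axes, zero at the start; "wrist_torque": the same for the moment, N m; "gripper_width": finger opening in mm; "grasp_force": force on a finger pad.
Only numpy, scipy, OpenCV 4.12 (cv2) and the standard library are available. Lean on these libraries where they do the work, as an engineer would, in place of code of your own. Each camera call takes 0.05 s, during which the arm holds its last target. There are 200 camera calls.

## Working session

There is one attempt and no reset: what is moved stays moved. The work goes in short steps, Python scripts to look and compute and a tool call to move; the robot and the scene stay as the last step left them, time stands still between calls to the robot, and variables do not carry over. Pictures are saved under pics/ and viewed, at most 10 in all, crops included, and the job is handed in when it is done.

Besides the shell and the picture viewer there is one more tool, called after ">>>" in YAML: its name, and indented under it one key for each argument. drive_tool: Moves the arm, as the interface text tells. Its arguments: {"type":"object","properties":{"deltas":{"type":"array"},"claw":{"type":"number"}},"required":["deltas"]}

```bash
mkdir -p pics; ls; python3 - <<'E'
from bench import arm,get_image
import cv2,json
s=arm.read_state();print(s)
for n in("scene","top"):
    d=get_image(n);cv2.imwrite(f"pics/{n}0.png",d["img"][...,::-1])
    print(n,{k:(v.tolist() if hasattr(v,'tolist') else v) for k,v in d.items() if k!="img"})
E
```

```text
pics
{'clock': 0.0, 'joints': array([ 1.58962762e+00,  3.85573118e-01,  6.63158273e-03, -5.22823652e-04,
       -1.19399426e+00, -2.58632370e-01]), 'joint_vel': array([ 0.00086454,  0.00066287, -0.00119939, -0.00132844, -0.00049395,
        0.00036546]), 'joint_efforts': array([ 3.44057644e-04, -3.92283154e+01,  1.88396269e+01,  4.18603912e+00,
       -4.68648796e-03,  4.55677224e-06]), 'position': array([148.24259361, 606.4776456 , 191.41039504]), 'ee_rot': array([ 9.92808399e-01, -1.19709144e-01, -9.27050105e-05,  1.09305389e-03]), 'contact_force': array([-0.26256105,  0.00735299,  0.91180626]), 'wrist_torque': array([ 0.02165667,  0.00627596, -0.02345757]), 'grasp_force': 0.0, 'gripper_width': 85.31911156851183}
scene {'fx': 360.7233766238372, 'fy': 360.7233766238372, 'cx': 254.36729857356133, 'cy': 193.51842849060114, 'eye': [946.5631572844468, 86.61642429434498, 845.6035264750469], 'orientation': [0.5239748475036338, 0.8141106127177391, -0.21187297331933283, -0.13335708687848724]}
top {'fx': 355.0666027067039, 'fy': 355.0666027067039, 'cx': 257.26601128550533, 'cy': 188.13938964038502, 'eye': [497.8466051299168, -85.88155022075817, 948.7898599174075], 'orientation': [0.7140914807062472, -0.6985197369461135, 0.019160070047603447, -0.04214766891849266]}
```

View pics/top0.png

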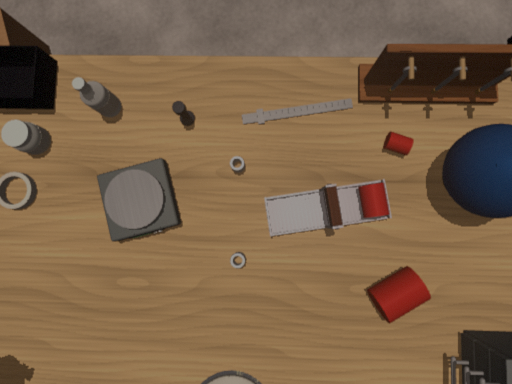

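View pics/scene0.png

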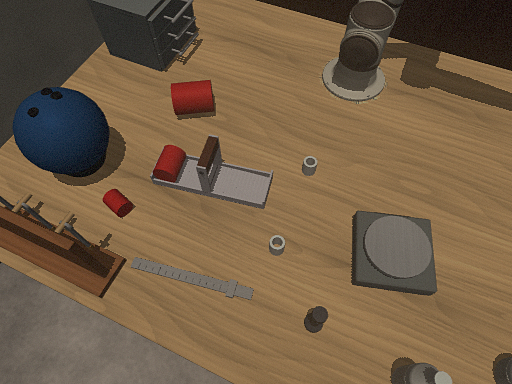

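Candidates for the plug in the top view are small (399,144), middle, lying in the tray (374,201), and large (399,294). The middle one in the tray fits the description. The tray is at about (328,208) with the handle at (334,206), and the scale pan is at (134,198). Next is a close crop to check this and refine the pixels.

```bash
cat > h.py <<'E'
import numpy as np
from scipy.spatial.transform import Rotation as R
from bench import arm,get_image
def ray(d,u,v,z):
    "world point at height z seen at pixel (u,v) of a fixed camera"
    r=R.from_quat(d["orientation"]).apply([(u-d["cx"])/d["fx"],(v-d["cy"])/d["fy"],1])
    e=np.array(d["eye"]);return e+r*(z-e[2])/r[2]
def proj(d,p):
    c=R.from_quat(d["orientation"]).inv().apply(np.array(p)-d["eye"])
    return c[...,:2]/c[...,2:]*[d["fx"],d["fy"]]+[d["cx"],d["cy"]]
E
python3 - <<'E'
from h import *
import cv2
d=get_image("top");im=d["img"][...,::-1]
a=cv2.resize(im[170:250,255:400],None,fx=5,fy=5,interpolation=cv2.INTER_CUBIC)
b=cv2.resize(im[150:250,90:190],None,fx=2,fy=2,interpolation=cv2.INTER_CUBIC)
o=np.zeros((600,725,3),np.uint8);o[:400]=a;o[400:600,:200]=b
cv2.imwrite("pics/crop.png",o)
for n,u,v,z in[("c1",265,209,40),("c2",271,236,40),("c3",391,218,40),("c4",386,182,40),("hand",334,206,138),("pan",134,198,65),("slug0",238,261,45),("slug1",237,163,45),("punch",180,108,105),("plug",374,201,60)]:print(n,ray(d,u,v,z).round(0))
E
```

```text
c1 [523. -76.  40.]
c2 [455. -93.  40.]
c3 [ 508. -395.   40.]
c4 [ 599. -383.   40.]
hand [ 531. -234.  138.]
pan [543. 254.  65.]
slug0 [391. -11.  45.]
slug1 [640.  -2.  45.]
punch [764. 137. 105.]
plug [ 549. -346.   60.]
```

View pics/crop.png

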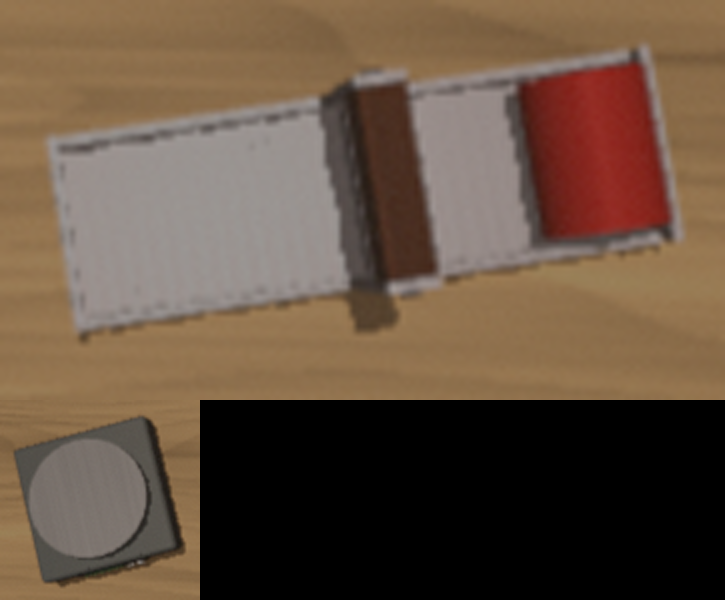

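```bash
cat >> h.py <<'E'
def go(target,yaw=None):
    "shift in tool axes (cm) to target (mm) and turn about tool axes (deg) to a down pose whose tool x is at yaw"
    s=arm.read_state();T=R.from_quat(s["ee_rot"])
    print("pos",s["position"].round(1),"shift cm",(T.inv().apply(np.array(target)-s["position"])/10).round(2))
    if yaw is not None:
        G=R.from_euler("z",yaw)*R.from_euler("x",np.pi)
        print("turn deg",np.degrees((T.inv()*G).as_rotvec()).round(2))
E
python3 - <<'E'
from h import *
from scipy.optimize import least_squares
d=get_image("top")
P=np.array([[50,155,40],[-50,155,40],[-50,-155,40],[50,-155,40],[45,12,138],[45,-12,138],[-45,-12,138],[-45,12,138]],float)
C=np.array([(50,138),(78,330),(682,240),(645,48),(352,85),(405,82),(437,275),(388,280)])
C=(C+.5)/5-.5+[255,170]
f=lambda q:(proj(d,R.from_euler("z",q[2]).apply(P)+[q[0],q[1],0])-C).ravel()
r=least_squares(f,[520,-235,.2]);print(r.x,r.fun.reshape(-1,2).round(1))
print("pan",ray(d,134,199,65))
go([450,254,260],r.x[2]);go([r.x[0],r.x[1],260])
E
```

```text
[ 5.31642585e+02 -2.33526931e+02  1.72026281e-01] [[-1.  -0.3]
 [-0.7  0.2]
 [ 0.1  0. ]
 [ 0.4 -0.5]
 [ 0.4  0.4]
 [ 0.2 -0.6]
 [ 0.6  0.1]
 [-0.2  0.6]]
pan [540.49985083 253.95864386  65.        ]
pos [148.4 606.7 191.9] shift cm [37.68 27.11 -6.77]
turn deg [ 7.00e-02  1.00e-02 -2.36e+01]
pos [148.4 606.7 191.9] shift cm [57.2  72.52 -6.71]
```

>>> drive_tool:
  deltas:
    - [[3.1,2.3,-0.6],[0,0,0]]
    - [[3.1,2.3,-0.6],[0,0,0]]
    - [[3.1,2.3,-0.6],[0,0,0]]
    - [[3.1,2.3,-0.6],[0,0,0]]
    - [[3.1,2.3,-0.6],[0,0,0]]
    - [[3.1,2.3,-0.6],[0,0,0]]
    - [[3.1,2.3,-0.6],[0,0,0]]
    - [[3.1,2.3,-0.6],[0,0,0]]
    - [[3.1,2.3,-0.6],[0,0,0]]
    - [[3.1,2.3,-0.6],[0,0,0]]
    - [[3.1,2.3,-0.6],[0,0,0]]
    - [[3.1,2.3,-0.6],[0,0,0]]
  claw: 8.5

```text
clock: 1.4
position: [444.8, 249.2, 264.8]
ee_rot: [0.993, -0.12, -0.0, -0.0]
contact_force: [0.2, 1.1, -0.5]
gripper_width: 84.8
grasp_force: 0.0
```

```bash
python3 -c "
from h import *
go([531.6,-233.5,260],.172);print(arm.read_state()['joints'])"
```

```text
pos [444.8 249.2 264.8] shift cm [19.89 44.83  0.47]
turn deg [-1.000e-02  0.000e+00 -2.358e+01]
[ 8.29358558e-01  1.41011103e-01 -1.43945236e-01 -1.52006598e-04
 -1.28567993e+00  5.01850411e-01]
```

>>> drive_tool:
  deltas:
    - [[1.66,3.74,0],[0,0,0]]
    - [[1.66,3.74,0],[0,0,0]]
    - [[1.66,3.74,0],[0,0,0]]
    - [[1.66,3.74,0],[0,0,0]]
    - [[1.66,3.74,0],[0,0,0]]
    - [[1.66,3.74,0],[0,0,0]]
    - [[1.66,3.74,0],[0,0,0]]
    - [[1.66,3.74,0],[0,0,0]]
    - [[1.66,3.74,0],[0,0,0]]
    - [[1.66,3.74,0],[0,0,0]]
    - [[1.66,3.74,0],[0,0,0]]
    - [[1.66,3.74,0],[0,0,0]]

```text
clock: 2.6
position: [531.0, -234.3, 264.4]
ee_rot: [0.993, -0.12, -0.0, -0.0]
contact_force: [0.9, 0.3, 0.1]
gripper_width: 84.9
grasp_force: 0.0
```

>>> drive_tool:
  deltas:
    - [[0,0,0],[0,0,-6]]
    - [[0,0,0],[0,0,-6]]
    - [[0,0,0],[0,0,-6]]
    - [[0,0,0],[0,0,-5.6]]
    - [[0,0,0],[0,0,0]]
    - [[0,0,0],[0,0,0]]

```text
clock: 3.2
position: [531.0, -232.6, 264.3]
ee_rot: [0.996, 0.085, -0.0, -0.0]
contact_force: [-0.1, -0.4, 0.3]
gripper_width: 85.0
grasp_force: 0.0
```

```bash
python3 -c "
from h import *
import cv2
go([531.6,-233.5,103],.172)
s=arm.read_state();w=get_image('wrist');cv2.imwrite('pics/w1.png',w['img'][...,::-1]);print(w['mount'],w['fx'],w['cx'],w['cy'])
# expected pixels of bar top corners
M=np.linalg.inv(w['mount']);T=R.from_quat(s['ee_rot'])
P=R.from_euler('z',.172).apply(np.array([[45,12,138],[45,-12,138],[-45,-12,138],[-45,12,138]]))+[531.6,-233.5,0]
q=T.inv().apply(P-s['position'])@M[:3,:3].T+M[:3,3]
print(q[:,:2]/q[:,2:]*w['fx']+[w['cx'],w['cy']])"
```

```text
pos [ 531.  -232.6  264.3] shift cm [ 0.05  0.11 16.13]
turn deg [-0.01  0.02 -0.11]
[[-5.65123457e-04 -9.58982541e-01 -2.83464577e-01  7.15765425e+01]
 [ 9.99999829e-01 -5.85453125e-04 -1.29964536e-05  3.96821414e-01]
 [-1.53491851e-04 -2.83464536e-01  9.58982707e-01 -1.81208902e+02]
 [ 0.00000000e+00  0.00000000e+00  0.00000000e+00  1.00000000e+00]] 334.89179796847657 262.1446746354866 186.46565558224904
[[249.44251914 117.69637604]
 [276.02879858 117.62839468]
 [275.17862176 211.14614113]
 [250.66338232 211.2036769 ]]
```

View pics/w1.png

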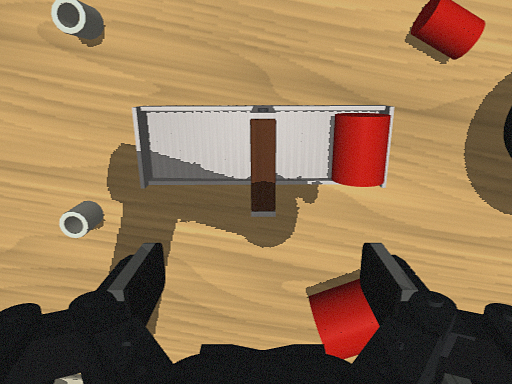

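The wrist view shows the bar exactly where predicted, at columns 250–275 and rows 118–212. The middle plug is at the tray's right (−y) end, about (360,150). Going down to grasp.

>>> drive_tool:
  deltas:
    - [[0.05,0.1,2],[0,0,0]]
    - [[0,0,2],[0,0,0]]
    - [[0,0,2],[0,0,0]]
    - [[0,0,2],[0,0,0]]
    - [[0,0,2],[0,0,0]]
    - [[0,0,2],[0,0,0]]
    - [[0,0,1.5],[0,0,0]]
    - [[0,0,1],[0,0,0]]
    - [[0,0,0.8],[0,0,0]]
    - [[0,0,0.6],[0,0,0]]
    - [[0,0,0.2],[0,0,0]]
    - [[0,0,0],[0,0,0]]

```text
clock: 4.45
position: [531.9, -233.6, 103.6]
ee_rot: [0.996, 0.086, 0.0, 0.0]
contact_force: [0.5, 0.4, -0.1]
gripper_width: 85.0
grasp_force: 0.0
```

>>> drive_tool:
  deltas:
    - [[0,0,0],[0,0,0]]
    - [[0,0,0],[0,0,0]]
    - [[0,0,0],[0,0,0]]
    - [[0,0,0],[0,0,0]]
    - [[0,0,0],[0,0,0]]
    - [[0,0,0],[0,0,0]]
    - [[0,0,0],[0,0,0]]
    - [[0,0,0],[0,0,0]]
    - [[0,0,0],[0,0,0]]
    - [[0,0,0],[0,0,0]]
  claw: 0.5

```text
clock: 5.45
position: [531.8, -233.5, 103.5]
ee_rot: [0.996, 0.086, -0.0, -0.0]
contact_force: [-0.1, 0.1, -0.4]
gripper_width: 5.1
grasp_force: 0.0
```

```bash
python3 - <<'E'
from h import *
import cv2
s=arm.read_state();print(s)
w=get_image('wrist');d=get_image('scene')
cv2.imwrite('pics/w2.png',np.hstack([w['img'],d['img'][90:270,100:356].repeat(1,0)[:,:]]if 0 else [w['img']])[...,::-1])
E
```

```text
{'clock': 5.45, 'joints': array([-1.35061711e-01,  3.88400407e-01, -2.26788725e-01,  8.18152343e-06,
       -9.55644365e-01,  1.87794596e+00]), 'joint_vel': array([ 0.00093745, -0.00068595, -0.00030485, -0.00062825,  0.00026163,
       -0.00059229]), 'joint_efforts': array([ 1.36007116e-04, -3.70964527e+01,  1.65640604e+01,  3.68008286e+00,
       -6.96839015e-04,  1.29545330e-05]), 'position': array([ 531.78681004, -233.5349157 ,  103.49881028]), 'ee_rot': array([ 9.96300299e-01,  8.59401785e-02, -1.88650734e-05, -8.16321039e-07]), 'contact_force': array([-0.06780322,  0.12084658, -0.42418265]), 'wrist_torque': array([0.05542211, 0.00844242, 0.07186107]), 'grasp_force': 0.0, 'gripper_width': 5.073546248738369}
```

View pics/w2.png

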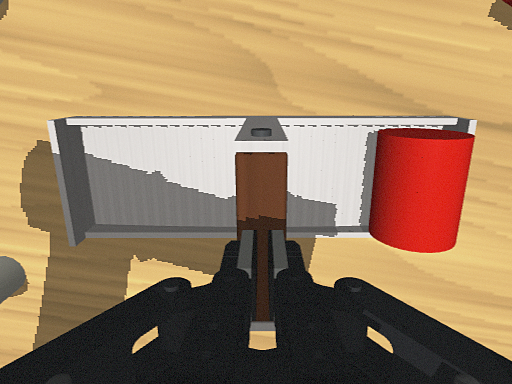

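The fingers read 5 mm opening with no grip force, so the bar doesn't seem to be held. I'll look closer before doing anything.

```bash
python3 - <<'E'
from h import *
import cv2
w=get_image('wrist')['img'];d=get_image('scene');t=get_image('top')['img']
a=cv2.resize(w[140:340,180:345],None,fx=2.4,fy=2.4,interpolation=cv2.INTER_CUBIC)
b=cv2.resize(d['img'][90:240,130:290],None,fx=2.4,fy=2.4,interpolation=cv2.INTER_CUBIC)
o=np.zeros((600,800,3),np.uint8);o[:480,:396]=a;o[:360,400:784]=b
cv2.imwrite('pics/c3.png',o[...,::-1]);print(arm.read_state()['gripper_width'],proj(d,np.array([[531.8,-233.5,103.5],[531.8,-233.5,138]])))
E
```

```text
5.229242290668482 [[207.99755053 158.81124705]
 [206.31289797 150.64314914]]
```

View pics/c3.png

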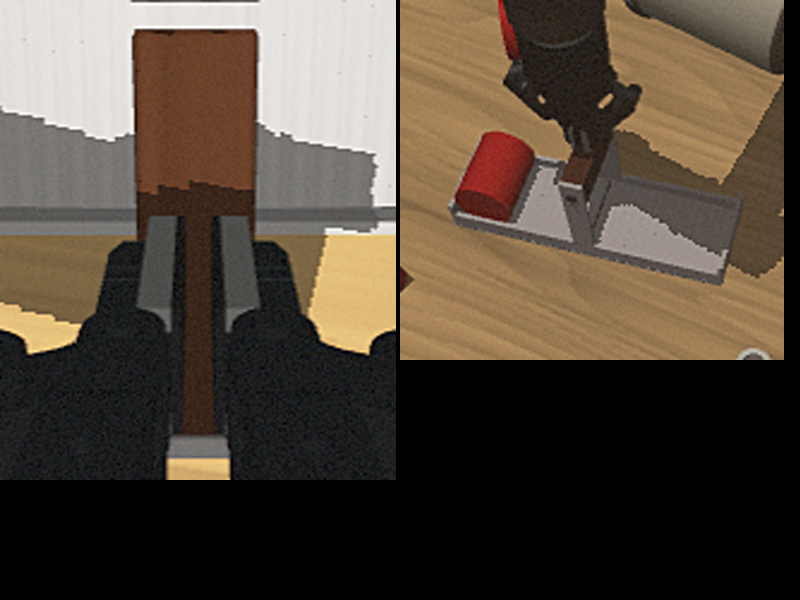

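>>> drive_tool:
  deltas:
    - [[0,0,0],[0,0,0]]
    - [[0,0,0],[0,0,0]]
    - [[0,0,0],[0,0,0]]
    - [[0,0,0],[0,0,0]]
    - [[0,0,0],[0,0,0]]
    - [[0,0,0],[0,0,0]]
    - [[0,0,0],[0,0,0]]
    - [[0,0,0],[0,0,0]]
  claw: 8.5

```text
clock: 6.5
position: [531.8, -233.5, 103.5]
ee_rot: [0.996, 0.086, 0.0, 0.0]
contact_force: [-0.5, -0.6, -0.7]
gripper_width: 85.3
grasp_force: 0.0
```

```bash
python3 - <<'E'
from h import *
s=arm.read_state();print(arm.tcp_to_grasp,s['gripper_width'],s['contact_force'],[a for a in dir(arm) if a[0]!='_'])
go([531.6,-233.5,63],.172)
E
```

```text
18.700000000000003 85.33055537763201 [-0.50533232 -0.63460424 -0.73407261] ['IKError', 'job_done', 'read_state', 'tcp_to_grasp']
pos [ 531.8 -233.5  103.5] shift cm [-0.02 -0.01  4.05]
turn deg [ 0.   -0.    0.01]
```

The fingertips really sit about 40 mm short of the reported TCP: they're at row 230–243 in the wrist view, where the TCP would project at about 200. I'll go 40 mm lower and close.

>>> drive_tool:
  deltas:
    - [[0,0,0.8],[0,0,0]]
    - [[0,0,0.8],[0,0,0]]
    - [[0,0,0.8],[0,0,0]]
    - [[0,0,0.8],[0,0,0]]
    - [[0,0,0.5],[0,0,0]]
    - [[0,0,0.3],[0,0,0]]
    - [[0,0,0],[0,0,0]]

```text
clock: 7.2
position: [531.5, -233.5, 63.0]
ee_rot: [0.996, 0.086, -0.0, -0.0]
contact_force: [0.4, 0.6, -0.3]
gripper_width: 85.3
grasp_force: 0.0
```

>>> drive_tool:
  deltas:
    - [[0,0,0],[0,0,0]]
    - [[0,0,0],[0,0,0]]
    - [[0,0,0],[0,0,0]]
    - [[0,0,0],[0,0,0]]
    - [[0,0,0],[0,0,0]]
    - [[0,0,0],[0,0,0]]
    - [[0,0,0],[0,0,0]]
    - [[0,0,0],[0,0,0]]
  claw: 0.5

```text
clock: 8.0
position: [531.9, -233.4, 63.9]
ee_rot: [0.996, 0.086, 0.0, -0.0]
contact_force: [-1.7, 3.3, 4.4]
gripper_width: 23.5
grasp_force: 59.9
```

```bash
python3 - <<'E'
from h import *
import cv2
s=arm.read_state();print(s['contact_force'],s['wrist_torque'],s['ee_rot'])
w=get_image('wrist');cv2.imwrite('pics/w4.png',w['img'][...,::-1])
E
```

```text
[-1.67924053  3.3351417   4.37618746] [ 0.79079834  0.31726319 -0.09543935] [ 9.96295316e-01  8.59977193e-02  1.87468263e-04 -2.40096363e-05]
```

View pics/w4.png

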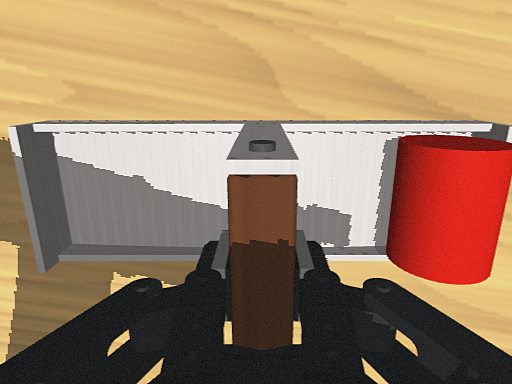

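The bar is now held: opening 23.5 mm, grip 60 N. The plug is at the −y end, with its left edge at about column 387. Lifting 110 mm.

>>> drive_tool:
  deltas:
    - [[0,0,-0.3],[0,0,0]]
    - [[0,0,-0.8],[0,0,0]]
    - [[0,0,-1.2],[0,0,0]]
    - [[0,0,-1.5],[0,0,0]]
    - [[0,0,-1.5],[0,0,0]]
    - [[0,0,-1.5],[0,0,0]]
    - [[0,0,-1.5],[0,0,0]]
    - [[0,0,-1.2],[0,0,0]]
    - [[0,0,-0.9],[0,0,0]]
    - [[0,0,-0.6],[0,0,0]]
    - [[0,0,0],[0,0,0]]
    - [[0,0,0],[0,0,0]]

```text
clock: 9.25
position: [531.4, -233.3, 172.9]
ee_rot: [0.996, 0.086, -0.001, -0.0]
contact_force: [0.3, 0.8, -6.5]
gripper_width: 23.6
grasp_force: 59.2
```

```bash
cat >> h.py <<'E'
import cv2
def plug():
    "tray-frame y (mm) of the plug from its left and right outline in the wrist view; tray tilt by the tool (deg)"
    s=arm.read_state();w=get_image("wrist");M=np.linalg.inv(w["mount"])
    hsv=cv2.cvtColor(w["img"],cv2.COLOR_RGB2HSV)
    m=((hsv[...,0]<6)|(hsv[...,0]>174))&(hsv[...,1]>180)&(hsv[...,2]>60)
    n,l,st,_=cv2.connectedComponentsWithStats(m.astype(np.uint8))
    k=[i for i in range(1,n) if st[i,4]>60 and 110<st[i,1]<260 and st[i,0]+st[i,2]>60]
    L=min(st[i,0] for i in k)-.5;Rt=max(st[i,0]+st[i,2] for i in k)-.5
    a=np.linspace(0,2*np.pi,90);Y=np.arange(-125,120,1.);lo=[];hi=[]
    for y in Y:
        c=44-y*y/3200
        q=np.array([[x,-(y+32*np.cos(t)),63.5-(c+32*np.sin(t))] for x in(-40,40) for t in a])@M[:3,:3].T+M[:3,3]
        u=q[:,0]/q[:,2]*w["fx"]+w["cx"];v=q[:,1]/q[:,2]*w["fy"]+w["cy"]
        lo.append(u.min());hi.append(u.max())
    yl=np.interp(-L,-np.array(lo),Y);yr=np.interp(-Rt,-np.array(hi),Y)
    T=R.from_quat(s["ee_rot"]).as_matrix()
    print("t %.2f plug y from left edge %.1f right edge %.1f (cols %.0f %.0f) tilt deg %.2f roll %.2f  torque"%(s["clock"],yl,yr,L,Rt,
      np.degrees(T[2,1]),np.degrees(T[2,0])),s["wrist_torque"].round(3),"pos",s["position"].round(1))
    return w
E
python3 - <<'E'
from h import *
w=plug();d=get_image("scene")
o=np.zeros((384,800,3),np.uint8);o[:,:512]=w["img"];o[:288,512:]=cv2.resize(d["img"][60:276,120:336],(288,288))
cv2.imwrite('pics/w5.png',o[...,::-1]);print(arm.read_state()["contact_force"])
E
```

```text
t 9.25 plug y from left edge -118.4 right edge -114.0 (cols 386 512) tilt deg -0.05 roll -0.06  torque [ 0.342  0.119 -0.006] pos [ 531.4 -233.3  172.9]
[ 0.60332185  0.70396973 -5.03270996]
```

View pics/w5.png

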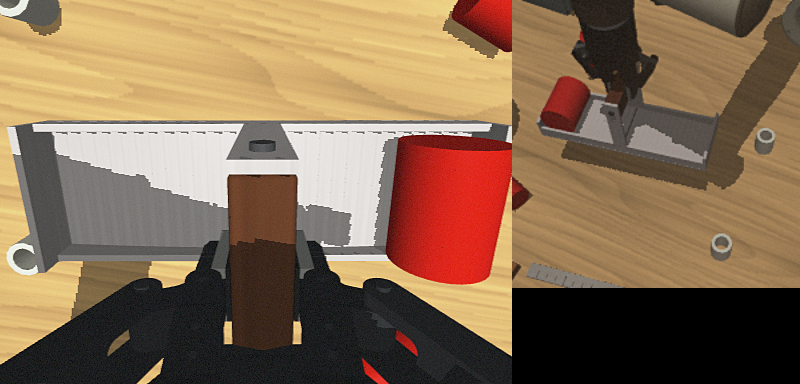

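Clean lift: the tray is level in the grip, and the plug estimate of −118.4 mm matches the description. Next I'll pre-tilt to just below the breakaway angle, then follow a quintic profile with camera feedback.

>>> drive_tool:
  deltas:
    - [[0,0,0],[-0.3,0,0]]
    - [[0,0,0],[-0.5,0,0]]
    - [[0,0,0],[-0.6,0,0]]
    - [[0,0,0],[-0.6,0,0]]
    - [[0,0,0],[-0.6,0,0]]
    - [[0,0,0],[-0.6,0,0]]
    - [[0,0,0],[-0.5,0,0]]
    - [[0,0,0],[-0.3,0,0]]
    - [[0,0,0],[0,0,0]]

```text
clock: 10.25
position: [531.7, -233.3, 173.5]
ee_rot: [0.996, 0.086, 0.003, 0.035]
contact_force: [0.3, 0.6, -6.8]
gripper_width: 23.2
grasp_force: 59.3
```

```bash
cat >> h.py <<'E'
def plan(y,v,T,tilt,n=8,yf=0,mu=.012):
    "tilts (deg) at coming row ends that roll the plug from y (mm), v (mm/s) to rest at yf in T s; increments for the tool's ax"
    A=np.array([[T**3,T**4,T**5],[3*T**2,4*T**3,5*T**4],[6*T,12*T**2,20*T**3]])
    c=np.linalg.solve(A,[(yf-y-v*T)/1e3,-v/1e3,0]);t=np.minimum(np.arange(n)*.1+.1,T)
    p=y/1e3+v/1e3*t+c[0]*t**3+c[1]*t**4+c[2]*t**5;a=6*c[0]*t+12*c[1]*t**2+20*c[2]*t**3
    th=np.degrees(a*1.5/9.81-p/1.6+mu)
    print("y",(p*1e3).round(),"tilt",th.round(2),"ax",-np.diff(np.r_[tilt,th]).round(2))
E
python3 - <<'E'
from h import *
plug();plan(-118,0,3,4.0,12)
E
```

```text
t 10.25 plug y from left edge -118.4 right edge -113.9 (cols 386 512) tilt deg 4.00 roll -0.01  torque [ 0.615  0.115 -0.013] pos [ 531.7 -233.3  173.5]
y [-118. -118. -117. -116. -114. -111. -108. -104.  -99.  -93.  -87.  -81.] tilt [5.12 5.27 5.37 5.42 5.4  5.33 5.2  5.03 4.8  4.54 4.23 3.9 ] ax [-1.12 -0.15 -0.1  -0.04  0.01  0.07  0.13  0.18  0.22  0.27  0.3   0.33]
```

>>> drive_tool:
  deltas:
    - [[0,0,0],[-0.6,0,0]]
    - [[0,0,0],[-0.5,0,0]]
    - [[0,0,0],[-0.25,0,0]]
    - [[0,0,0],[-0.05,0,0]]
    - [[0,0,0],[0,0,0]]
    - [[0,0,0],[0,0,0]]

```text
clock: 10.9
position: [531.9, -233.5, 173.6]
ee_rot: [0.995, 0.086, 0.004, 0.047]
contact_force: [0.7, -0.7, -6.1]
gripper_width: 23.1
grasp_force: 59.3
```

```bash
python3 -c "
from h import *
plug();plug()"
```

```text
t 10.90 plug y from left edge -113.2 right edge -112.1 (cols 378 508) tilt deg 5.39 roll 0.01  torque [ 0.686  0.103 -0.042] pos [ 531.9 -233.5  173.6]
t 10.95 plug y from left edge -112.5 right edge -111.0 (cols 378 506) tilt deg 5.39 roll 0.00  torque [ 0.694  0.117 -0.027] pos [ 531.8 -233.6  173.5]
```

```bash
python3 -c "
from h import *
plan(-111.5,22,2.4,5.39,8)"
```

```text
y [-109. -107. -104. -100.  -95.  -90.  -84.  -78.] tilt [4.86 4.97 4.98 4.92 4.77 4.56 4.27 3.94] ax [ 0.53 -0.1  -0.02  0.07  0.14  0.22  0.28  0.34]
```

>>> drive_tool:
  deltas:
    - [[0,0,0],[0.2,0,0]]
    - [[0,0,0],[0.1,0,0]]
    - [[0,0,0],[0.1,0,0]]
    - [[0,0,0],[0.1,0,0]]
    - [[0,0,0],[0.15,0,0]]

```text
clock: 11.5
position: [531.8, -233.5, 173.5]
ee_rot: [0.995, 0.086, 0.004, 0.041]
contact_force: [0.3, 0.4, -5.9]
gripper_width: 23.5
grasp_force: 59.3
```

```bash
python3 -c "
from h import *
plug();plug()
plan(-92,48,1.9,4.74,8)
plan(-98,38,2.1,4.74,8)"
```

```text
t 11.50 plug y from left edge -91.7 right edge -90.5 (cols 348 472) tilt deg 4.74 roll -0.00  torque [ 0.628  0.141 -0.007] pos [ 531.8 -233.5  173.5]
t 11.55 plug y from left edge -88.9 right edge -87.6 (cols 344 466) tilt deg 4.73 roll 0.00  torque [0.541 0.121 0.023] pos [ 531.9 -233.6  173.5]
y [-87. -82. -77. -70. -64. -57. -50. -43.] tilt [4.04 4.   3.87 3.64 3.34 2.98 2.58 2.15] ax [0.7  0.04 0.14 0.22 0.3  0.36 0.4  0.43]
y [-94. -90. -85. -80. -75. -68. -62. -55.] tilt [4.3  4.31 4.24 4.08 3.85 3.55 3.2  2.81] ax [ 0.44 -0.01  0.08  0.16  0.23  0.3   0.35  0.39]
```

```bash
python3 -c "
from h import *
plan(-85.5,58,1.8,4.74,8)
plan(-85.5,58,2.2,4.74,8)"
```

```text
y [-80. -74. -67. -61. -54. -47. -40. -33.] tilt [3.7  3.57 3.36 3.09 2.76 2.39 2.   1.6 ] ax [1.04 0.13 0.21 0.27 0.33 0.37 0.39 0.4 ]
y [-80. -74. -68. -62. -56. -50. -44. -39.] tilt [3.57 3.38 3.16 2.93 2.68 2.42 2.16 1.9 ] ax [1.17 0.2  0.22 0.23 0.25 0.26 0.26 0.26]
```

>>> drive_tool:
  deltas:
    - [[0,0,0],[0.9,0,0]]
    - [[0,0,0],[0.5,0,0]]
    - [[0,0,0],[0.3,0,0]]
    - [[0,0,0],[0.25,0,0]]

```text
clock: 12.0
position: [531.9, -233.7, 173.5]
ee_rot: [0.996, 0.086, 0.002, 0.024]
contact_force: [-0.4, 0.5, -6.6]
gripper_width: 23.3
grasp_force: 59.3
```

```bash
python3 -c "
from h import *
plug();plug()
for v in (55,65,75): plan(-54,v,1.6,2.79,6)"
```

```text
t 12.00 plug y from left edge -63.1 right edge -61.6 (cols 308 422) tilt deg 2.78 roll 0.01  torque [0.422 0.013 0.058] pos [ 531.9 -233.7  173.5]
t 12.05 plug y from left edge -61.1 right edge -58.7 (cols 304 416) tilt deg 2.78 roll 0.01  torque [ 0.327  0.042 -0.012] pos [ 531.9 -233.7  173.5]
y [-48. -43. -38. -32. -27. -22.] tilt [2.42 2.2  1.95 1.69 1.43 1.17] ax [0.37 0.23 0.25 0.26 0.26 0.26]
y [-48. -41. -35. -29. -24. -19.] tilt [2.29 1.96 1.66 1.37 1.11 0.89] ax [0.5  0.32 0.31 0.28 0.26 0.23]
y [-47. -39. -33. -26. -21. -16.] tilt [2.15 1.72 1.36 1.05 0.8  0.6 ] ax [0.64 0.42 0.37 0.31 0.25 0.2 ]
```

```bash
python3 -c "
from h import *
plan(-57,50,1.9,2.78,8)"
```

```text
y [-52. -47. -42. -37. -32. -28. -23. -19.] tilt [2.54 2.34 2.14 1.92 1.71 1.49 1.29 1.09] ax [0.24 0.2  0.21 0.21 0.22 0.21 0.21 0.19]
```

>>> drive_tool:
  deltas:
    - [[0,0,0],[0.3,0,0]]
    - [[0,0,0],[0.25,0,0]]
    - [[0,0,0],[0.25,0,0]]
    - [[0,0,0],[0.25,0,0]]
    - [[0,0,0],[0.25,0,0]]

```text
clock: 12.6
position: [531.8, -233.5, 173.5]
ee_rot: [0.996, 0.086, 0.001, 0.013]
contact_force: [-0.4, -0.3, -6.2]
gripper_width: 23.4
grasp_force: 59.3
```

```bash
python3 -c "
from h import *
plug();plug()
for y,v in ((-32,40),(-28,45),(-35,35)): plan(y,v,1.4,1.5,6)"
```

```text
t 12.60 plug y from left edge -50.1 right edge -38.5 (cols 288 382) tilt deg 1.48 roll 0.00  torque [ 0.192  0.062 -0.009] pos [ 531.8 -233.5  173.5]
t 12.65 plug y from left edge -50.1 right edge -37.4 (cols 288 380) tilt deg 1.48 roll 0.01  torque [0.144 0.056 0.045] pos [ 531.9 -233.6  173.5]
y [-28. -24. -20. -17. -13. -10.] tilt [1.65 1.46 1.26 1.07 0.88 0.72] ax [-0.15  0.19  0.2   0.19  0.18  0.17]
y [-24. -19. -15. -12.  -9.  -6.] tilt [1.36 1.09 0.86 0.68 0.55 0.46] ax [0.14 0.28 0.23 0.18 0.13 0.09]
y [-31. -28. -24. -20. -17. -13.] tilt [1.89 1.77 1.6  1.4  1.17 0.94] ax [-0.39  0.12  0.17  0.21  0.23  0.23]
```

```bash
python3 -c "
from h import *
plan(-38,22,1.9,1.48,8)"
```

```text
y [-36. -33. -31. -28. -26. -23. -20. -17.] tilt [2.05 2.01 1.94 1.84 1.72 1.57 1.41 1.24] ax [-0.57  0.04  0.07  0.1   0.13  0.15  0.16  0.17]
```

>>> drive_tool:
  deltas:
    - [[0,0,0],[-0.5,0,0]]
    - [[0,0,0],[0,0,0]]
    - [[0,0,0],[0.05,0,0]]
    - [[0,0,0],[0.1,0,0]]
    - [[0,0,0],[0.15,0,0]]
    - [[0,0,0],[0.15,0,0]]

```text
clock: 13.3
position: [531.8, -233.5, 173.5]
ee_rot: [0.996, 0.086, 0.001, 0.013]
contact_force: [0.5, -0.3, -6.6]
gripper_width: 23.2
grasp_force: 59.3
```

```bash
python3 -c "
from h import *
plug();plug()
for y,v in ((-23,25),(-20,25),(-26,20)): plan(y,v,1.3,1.53,6)"
```

```text
t 13.30 plug y from left edge -49.5 right edge -33.3 (cols 288 372) tilt deg 1.54 roll 0.00  torque [0.193 0.06  0.014] pos [ 531.8 -233.5  173.5]
t 13.35 plug y from left edge -49.5 right edge -33.3 (cols 288 372) tilt deg 1.54 roll 0.01  torque [ 0.115  0.066 -0.003] pos [ 531.9 -233.6  173.5]
y [-20. -18. -15. -13. -10.  -8.] tilt [1.48 1.39 1.26 1.1  0.92 0.75] ax [0.05 0.09 0.13 0.16 0.17 0.17]
y [-17. -15. -13. -10.  -8.  -6.] tilt [1.31 1.2  1.07 0.93 0.79 0.67] ax [0.22 0.11 0.13 0.14 0.14 0.13]
y [-24. -22. -19. -16. -13. -10.] tilt [1.73 1.72 1.62 1.43 1.2  0.94] ax [-0.2   0.01  0.11  0.18  0.24  0.26]
```

It has come to rest at about −35 mm, inside the friction band. Nudging it the rest of the way.

```bash
python3 -c "
from h import *
plan(-35.5,0,2,1.54,12)"
```

```text
y [-35. -35. -35. -33. -32. -30. -27. -24. -21. -18. -14. -11.] tilt [2.16 2.28 2.34 2.33 2.26 2.14 1.98 1.78 1.56 1.32 1.09 0.87] ax [-0.62 -0.13 -0.06  0.01  0.07  0.12  0.17  0.2   0.22  0.23  0.23  0.22]
```

>>> drive_tool:
  deltas:
    - [[0,0,0],[-0.6,0,0]]
    - [[0,0,0],[-0.15,0,0]]
    - [[0,0,0],[-0.05,0,0]]
    - [[0,0,0],[0,0,0]]
    - [[0,0,0],[0.1,0,0]]
    - [[0,0,0],[0.1,0,0]]

```text
clock: 14.0
position: [531.8, -233.5, 173.5]
ee_rot: [0.996, 0.086, 0.002, 0.019]
contact_force: [-0.1, -0.3, -6.1]
gripper_width: 23.3
grasp_force: 59.3
```

```bash
python3 -c "
from h import *
plug();plug()
for y,v in ((-29,22),(-27,26),(-31,18),(-25,30)): plan(y,v,1.4,2.14,6)"
```

```text
t 14.00 plug y from left edge -49.5 right edge -27.5 (cols 288 362) tilt deg 2.14 roll 0.01  torque [0.214 0.089 0.003] pos [ 531.8 -233.5  173.5]
t 14.05 plug y from left edge -49.5 right edge -26.4 (cols 288 360) tilt deg 2.14 roll 0.01  torque [ 0.204  0.053 -0.046] pos [ 531.9 -233.6  173.5]
y [-27. -24. -22. -19. -16. -13.] tilt [1.8  1.78 1.68 1.51 1.3  1.07] ax [0.34 0.02 0.1  0.16 0.21 0.24]
y [-24. -22. -19. -16. -13. -10.] tilt [1.63 1.55 1.43 1.27 1.09 0.9 ] ax [0.51 0.08 0.12 0.16 0.18 0.19]
y [-29. -27. -25. -22. -18. -15.] tilt [1.97 2.   1.93 1.76 1.52 1.23] ax [ 0.17 -0.04  0.08  0.17  0.24  0.28]
y [-22. -19. -16. -13. -11.  -8.] tilt [1.46 1.32 1.18 1.03 0.88 0.74] ax [0.68 0.14 0.15 0.15 0.15 0.14]
```

>>> drive_tool:
  deltas:
    - [[0,0,0],[0.35,0,0]]
    - [[0,0,0],[0.15,0,0]]
    - [[0,0,0],[0.1,0,0]]
    - [[0,0,0],[0.15,0,0]]
    - [[0,0,0],[0.2,0,0]]

```text
clock: 14.6
position: [531.8, -233.5, 173.5]
ee_rot: [0.996, 0.086, 0.001, 0.01]
contact_force: [0.1, 0.1, -6.6]
gripper_width: 23.0
grasp_force: 59.3
```

```bash
python3 -c "
from h import *
plug();plug()
for y,v in ((-15,22),(-13,26),(-17,18),(-11,30)): plan(y,v,1.0,1.19,6)"
```

```text
t 14.60 plug y from left edge -49.5 right edge -10.7 (cols 288 334) tilt deg 1.19 roll -0.00  torque [ 0.105  0.03  -0.048] pos [ 531.8 -233.5  173.5]
t 14.65 plug y from left edge -9.9 right edge -8.9 (cols 224 330) tilt deg 1.19 roll 0.00  torque [ 0.069 -0.007  0.01 ] pos [ 531.8 -233.6  173.5]
y [-13. -11.  -8.  -6.  -4.  -2.] tilt [1.19 1.08 0.92 0.73 0.54 0.39] ax [-0.    0.11  0.16  0.19  0.18  0.15]
y [-10.  -8.  -6.  -4.  -2.  -1.] tilt [0.94 0.75 0.61 0.5  0.43 0.41] ax [0.25 0.18 0.15 0.11 0.07 0.03]
y [-15. -13. -11.  -8.  -6.  -3.] tilt [1.45 1.41 1.23 0.96 0.65 0.38] ax [-0.26  0.04  0.18  0.27  0.3   0.27]
y [-8. -5. -3. -2. -1. -0.] tilt [0.68 0.43 0.3  0.27 0.32 0.42] ax [ 0.51  0.25  0.13  0.03 -0.05 -0.1 ]
```

>>> drive_tool:
  deltas:
    - [[0,0,0],[0.7,0,0]]
    - [[0,0,0],[0.4,0,0]]
    - [[0,0,0],[0.1,0,0]]
    - [[0,0,0],[0,0,0]]

```text
clock: 15.1
position: [531.8, -233.7, 173.5]
ee_rot: [0.996, 0.086, -0.0, -0.0]
contact_force: [-0.2, 0.3, -6.6]
gripper_width: 23.1
grasp_force: 59.3
```

```bash
python3 -c "
from h import *
plug();plug()"
```

```text
t 15.10 plug y from left edge -1.1 right edge -0.1 (cols 210 316) tilt deg -0.00 roll -0.00  torque [0.01  0.022 0.052] pos [ 531.8 -233.7  173.5]
t 15.15 plug y from left edge -1.1 right edge -0.1 (cols 210 316) tilt deg 0.00 roll -0.00  torque [-0.047  0.01  -0.055] pos [ 531.8 -233.6  173.5]
```

The plug is at rest at −0.6 mm with the tray level. Carrying it now on a gentle 0.05 m/s² ramp, below the plug's 0.118 m/s² threshold.

>>> drive_tool:
  deltas:
    - [[0.01,-0.05,0],[0,0,0]]
    - [[0.02,-0.1,0],[0,0,0]]
    - [[0.03,-0.15,0],[0,0,0]]
    - [[0.04,-0.2,0],[0,0,0]]
    - [[0.05,-0.25,0],[0,0,0]]
    - [[0.06,-0.3,0],[0,0,0]]
    - [[0.07,-0.35,0],[0,0,0]]
    - [[0.08,-0.4,0],[0,0,0]]
    - [[0.09,-0.45,0],[0,0,0]]
    - [[0.1,-0.5,0],[0,0,0]]
    - [[0.1,-0.55,0],[0,0,0]]
    - [[0.11,-0.6,0],[0,0,0]]

```text
clock: 16.4
position: [532.6, -193.3, 173.5]
ee_rot: [0.996, 0.086, 0.0, -0.0]
contact_force: [-0.3, -0.9, -6.3]
gripper_width: 23.2
grasp_force: 59.3
```

>>> drive_tool:
  deltas:
    - [[0.12,-0.62,0],[0,0,0]]
    - [[0.12,-0.64,0],[0,0,0]]

```text
clock: 16.6
position: [532.8, -180.4, 173.6]
ee_rot: [0.996, 0.086, 0.0, -0.0]
contact_force: [0.3, 0.3, -6.7]
gripper_width: 23.3
grasp_force: 59.3
```

```bash
python3 -c "
from h import *
s=arm.read_state();print(s['clock'],s['wrist_torque'].round(3),s['ee_rot'].round(4));go([540.5,254,173.5])"
```

```text
16.6 [-0.006  0.007  0.041] [ 0.9963  0.0859  0.     -0.    ]
pos [ 532.8 -180.4  173.6] shift cm [ 8.200e+00 -4.267e+01  1.000e-02]
```

>>> drive_tool:
  deltas:
    - [[0.13,-0.69,0],[0,0,0]]
    - [[0.14,-0.74,0],[0,0,0]]
    - [[0.15,-0.79,0],[0,0,0]]
    - [[0.16,-0.84,0],[0,0,0]]
    - [[0.17,-0.89,0],[0,0,0]]
    - [[0.18,-0.94,0],[0,0,0]]
    - [[0.19,-0.99,0],[0,0,0]]
    - [[0.2,-1.04,0],[0,0,0]]
    - [[0.21,-1.09,0],[0,0,0]]
    - [[0.22,-1.14,0],[0,0,0]]
    - [[0.23,-1.19,0],[0,0,0]]
    - [[0.23,-1.2,0],[0,0,0]]

```text
clock: 17.8
position: [534.8, -62.4, 173.5]
ee_rot: [0.996, 0.086, 0.0, -0.0]
contact_force: [-0.2, -1.0, -6.9]
gripper_width: 23.4
grasp_force: 59.3
```

>>> drive_tool:
  deltas:
    - [[0.23,-1.2,0],[0,0,0]]
    - [[0.23,-1.2,0],[0,0,0]]
    - [[0.23,-1.2,0],[0,0,0]]
    - [[0.23,-1.2,0],[0,0,0]]
    - [[0.23,-1.2,0],[0,0,0]]
    - [[0.23,-1.2,0],[0,0,0]]
    - [[0.23,-1.2,0],[0,0,0]]
    - [[0.23,-1.2,0],[0,0,0]]
    - [[0.23,-1.2,0],[0,0,0]]
    - [[0.23,-1.2,0],[0,0,0]]
    - [[0.23,-1.2,0],[0,0,0]]
    - [[0.23,-1.2,0],[0,0,0]]

```text
clock: 19.0
position: [537.4, 84.2, 173.5]
ee_rot: [0.996, 0.086, -0.0, 0.0]
contact_force: [-0.2, 0.5, -5.8]
gripper_width: 23.1
grasp_force: 59.3
```

```bash
python3 -c "
from h import *
s=arm.read_state();print(s['clock'],s['wrist_torque'].round(3),s['ee_rot'].round(4));go([540.5,254,173.5])"
```

```text
19.0 [-0.001 -0.036 -0.052] [ 0.9963  0.086  -0.      0.    ]
pos [537.4  84.2 173.5] shift cm [  3.22 -16.68   0.  ]
```

>>> drive_tool:
  deltas:
    - [[0.23,-1.2,0],[0,0,0]]
    - [[0.23,-1.2,0],[0,0,0]]
    - [[0.22,-1.15,0],[0,0,0]]
    - [[0.21,-1.1,0],[0,0,0]]
    - [[0.2,-1.05,0],[0,0,0]]
    - [[0.19,-1.0,0],[0,0,0]]
    - [[0.18,-0.95,0],[0,0,0]]
    - [[0.17,-0.9,0],[0,0,0]]
    - [[0.16,-0.85,0],[0,0,0]]
    - [[0.15,-0.8,0],[0,0,0]]
    - [[0.14,-0.75,0],[0,0,0]]
    - [[0.13,-0.7,0],[0,0,0]]

```text
clock: 20.2
position: [539.2, 202.3, 173.5]
ee_rot: [0.996, 0.086, -0.0, 0.0]
contact_force: [1.1, 0.7, -6.5]
gripper_width: 23.2
grasp_force: 59.3
```

>>> drive_tool:
  deltas:
    - [[0.13,-0.65,0],[0,0,0]]
    - [[0.12,-0.6,0],[0,0,0]]
    - [[0.11,-0.55,0],[0,0,0]]
    - [[0.1,-0.5,0],[0,0,0]]
    - [[0.1,-0.5,0],[0,0,0]]
    - [[0.09,-0.45,0],[0,0,0]]
    - [[0.08,-0.4,0],[0,0,0]]
    - [[0.07,-0.35,0],[0,0,0]]
    - [[0.06,-0.3,0],[0,0,0]]
    - [[0.05,-0.25,0],[0,0,0]]
    - [[0.04,-0.2,0],[0,0,0]]
    - [[0.03,-0.15,0],[0,0,0]]

```text
clock: 21.4
position: [540.4, 251.7, 173.5]
ee_rot: [0.996, 0.086, -0.0, 0.0]
contact_force: [-0.3, 0.1, -6.5]
gripper_width: 23.3
grasp_force: 59.3
```

>>> drive_tool:
  deltas:
    - [[0.02,-0.1,0],[0,0,0]]
    - [[0.01,-0.05,0],[0,0,0]]
    - [[0,0,0],[0,0,0]]

```text
clock: 21.7
position: [540.5, 253.1, 173.5]
ee_rot: [0.996, 0.086, -0.0, 0.0]
contact_force: [0.4, 0.3, -6.4]
gripper_width: 23.2
grasp_force: 59.3
```

```bash
python3 - <<'E'
from h import *
w=plug();plug();go([540.5,254,173.5],.172)
d=get_image("scene");t=get_image("top")
o=np.zeros((600,800,3),np.uint8);o[:300,:400]=cv2.resize(w["img"],(400,300));o[:300,400:]=cv2.resize(d["img"][150:330,270:510],(400,300));o[300:,:400]=cv2.resize(t["img"][110:290,30:270],(400,300))
cv2.imwrite('pics/w6.png',o[...,::-1])
E
```

```text
t 21.70 plug y from left edge -1.7 right edge -0.1 (cols 210 316) tilt deg 0.00 roll -0.00  torque [-0.045  0.005  0.034] pos [540.5 253.1 173.5]
t 21.75 plug y from left edge -1.7 right edge -0.1 (cols 210 316) tilt deg 0.00 roll -0.00  torque [-0.028  0.049 -0.002] pos [540.5 253.1 173.5]
pos [540.4 253.1 173.5] shift cm [ 0.02 -0.09  0.  ]
turn deg [0.   0.01 0.  ]
```

View pics/w6.png

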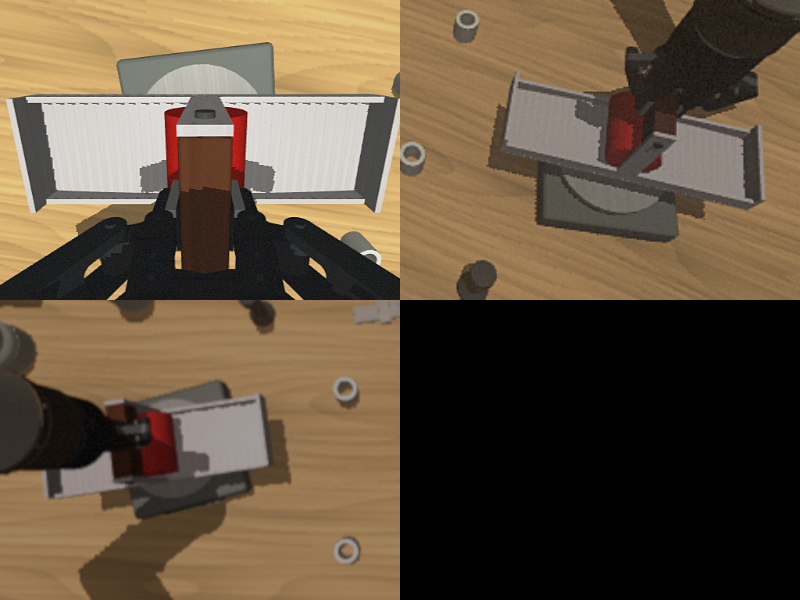

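The plug is still centred (wrist columns 210–316), the pan lies directly below, and the slugs are untouched. Lowering 20 mm while staying clear, then holding.

>>> drive_tool:
  deltas:
    - [[0,0,0.1],[0,0,0]]
    - [[0,-0.03,0.2],[0,0,0]]
    - [[0,-0.03,0.25],[0,0,0]]
    - [[0,-0.03,0.25],[0,0,0]]
    - [[0,0,0.25],[0,0,0]]
    - [[0,0,0.25],[0,0,0]]
    - [[0,0,0.25],[0,0,0]]
    - [[0,0,0.2],[0,0,0]]
    - [[0,0,0.15],[0,0,0]]
    - [[0,0,0.1],[0,0,0]]
    - [[0,0,0],[0,0,0]]
    - [[0,0,0],[0,0,0]]

```text
clock: 23.1
position: [540.4, 254.1, 153.6]
ee_rot: [0.996, 0.086, 0.0, -0.0]
contact_force: [-0.7, -0.8, -6.4]
gripper_width: 23.7
grasp_force: 59.3
```

>>> drive_tool:
  deltas:
    - [[0,0,0],[0,0,0]]
    - [[0,0,0],[0,0,0]]
    - [[0,0,0],[0,0,0]]
    - [[0,0,0],[0,0,0]]
    - [[0,0,0],[0,0,0]]
    - [[0,0,0],[0,0,0]]
    - [[0,0,0],[0,0,0]]
    - [[0,0,0],[0,0,0]]
    - [[0,0,0],[0,0,0]]
    - [[0,0,0],[0,0,0]]
    - [[0,0,0],[0,0,0]]
    - [[0,0,0],[0,0,0]]

```text
clock: 24.3
position: [540.3, 254.0, 153.5]
ee_rot: [0.996, 0.086, -0.0, 0.0]
contact_force: [1.3, 0.0, -6.6]
gripper_width: 23.3
grasp_force: 59.3
```

>>> drive_tool:
  deltas:
    - [[0,0,0],[0,0,0]]
    - [[0,0,0],[0,0,0]]
    - [[0,0,0],[0,0,0]]
    - [[0,0,0],[0,0,0]]
    - [[0,0,0],[0,0,0]]
    - [[0,0,0],[0,0,0]]
    - [[0,0,0],[0,0,0]]
    - [[0,0,0],[0,0,0]]
    - [[0,0,0],[0,0,0]]
    - [[0,0,0],[0,0,0]]
    - [[0,0,0],[0,0,0]]
    - [[0,0,0],[0,0,0]]

```text
clock: 25.5
position: [540.3, 254.0, 153.5]
ee_rot: [0.996, 0.086, -0.0, 0.0]
contact_force: [-0.3, -0.2, -6.4]
gripper_width: 23.8
grasp_force: 59.3
```

>>> drive_tool:
  deltas:
    - [[0,0,0],[0,0,0]]
    - [[0,0,0],[0,0,0]]
    - [[0,0,0],[0,0,0]]
    - [[0,0,0],[0,0,0]]
    - [[0,0,0],[0,0,0]]
    - [[0,0,0],[0,0,0]]

```text
clock: 26.1
position: [540.3, 254.0, 153.5]
ee_rot: [0.996, 0.086, 0.0, -0.0]
contact_force: [-0.2, 0.8, -6.0]
gripper_width: 24.0
grasp_force: 59.3
```

```bash
python3 -c "
from h import *
plug();go([540.5,254,129],.172)"
```

```text
t 26.10 plug y from left edge -1.7 right edge -0.1 (cols 210 316) tilt deg -0.00 roll 0.00  torque [0.004 0.006 0.029] pos [540.3 254.  153.5]
pos [540.3 254.1 153.5] shift cm [0.02 0.01 2.45]
turn deg [-0.   -0.    0.01]
```

>>> drive_tool:
  deltas:
    - [[0,0,0.1],[0,0,0]]
    - [[0,0,0.2],[0,0,0]]
    - [[0,0,0.3],[0,0,0]]
    - [[0,0,0.35],[0,0,0]]
    - [[0,0,0.35],[0,0,0]]
    - [[0,0,0.3],[0,0,0]]
    - [[0,0,0.25],[0,0,0]]
    - [[0,0,0.15],[0,0,0]]
    - [[0,0,0.1],[0,0,0]]
    - [[0,0,0.05],[0,0,0]]
    - [[0,0,0.05],[0,0,0]]
    - [[0,0,0],[0,0,0]]

```text
clock: 27.35
position: [540.3, 254.1, 131.5]
ee_rot: [0.996, 0.086, 0.0, -0.0]
contact_force: [-0.5, 0.2, -6.2]
gripper_width: 23.7
grasp_force: 59.3
```

>>> drive_tool:
  deltas:
    - [[0,0,0.04],[0,0,0]]
    - [[0,0,0.04],[0,0,0]]
    - [[0,0,0.04],[0,0,0]]
    - [[0,0,0.04],[0,0,0]]
    - [[0,0,0.04],[0,0,0]]
    - [[0,0,0],[0,0,0]]

```text
clock: 27.95
position: [540.3, 254.0, 129.4]
ee_rot: [0.996, 0.086, -0.0, 0.0]
contact_force: [0.3, -0.6, -7.0]
gripper_width: 23.1
grasp_force: 59.3
```

>>> drive_tool:
  deltas:
    - [[0,0,0.04],[0,0,0]]
    - [[0,0,0.04],[0,0,0]]
    - [[0,0,0.04],[0,0,0]]
    - [[0,0,0],[0,0,0]]

```text
clock: 28.35
position: [540.4, 254.0, 128.9]
ee_rot: [0.996, 0.086, 0.0, -0.0]
contact_force: [-1.4, -0.5, -2.6]
gripper_width: 22.9
grasp_force: 59.9
```

>>> drive_tool:
  deltas:
    - [[0,0,0.03],[0,0,0]]
    - [[0,0,0.03],[0,0,0]]
    - [[0,0,0],[0,0,0]]
    - [[0,0,0],[0,0,0]]

```text
clock: 28.75
position: [540.5, 254.0, 128.9]
ee_rot: [0.996, 0.086, 0.0, -0.0]
contact_force: [-4.8, -1.5, 5.6]
gripper_width: 23.4
grasp_force: 60.8
```

```bash
python3 -c "
from h import *
plug();print(arm.read_state()['contact_force'])"
```

```text
t 28.75 plug y from left edge -1.7 right edge -0.1 (cols 210 316) tilt deg -0.00 roll 0.05  torque [-0.378  1.4   -0.044] pos [540.5 254.  128.9]
[-5.29347461 -2.46643148  6.05819533]
```

>>> drive_tool:
  deltas:
    - [[0,0,-0.04],[0,0,0]]
    - [[0,0,0],[0,0,0]]
    - [[0,0,0],[0,0,0]]

```text
clock: 29.1
position: [540.5, 254.1, 128.9]
ee_rot: [0.996, 0.086, 0.0, -0.0]
contact_force: [-4.1, -1.4, 6.5]
gripper_width: 23.0
grasp_force: 60.9
```

>>> drive_tool:
  deltas:
    - [[0,0,0],[0,0,0]]
    - [[0,0,0],[0,0,0]]
    - [[0,0,0],[0,0,0]]
    - [[0,0,0],[0,0,0]]
    - [[0,0,0],[0,0,0]]
    - [[0,0,0],[0,0,0]]
    - [[0,0,0],[0,0,0]]
  claw: 6

```text
clock: 29.8
position: [540.4, 254.1, 128.1]
ee_rot: [0.996, 0.086, 0.0, -0.0]
contact_force: [-0.5, -0.8, -0.8]
gripper_width: 60.1
grasp_force: 0.0
```

```bash
python3 -c "
from h import *
plug();print(arm.read_state()['contact_force'])"
```

```text
t 29.80 plug y from left edge -1.7 right edge -0.7 (cols 210 316) tilt deg -0.00 roll 0.01  torque [-0.032 -0.014  0.015] pos [540.4 254.1 128.1]
[ 0.19836294 -0.1690857   0.05393299]
```

Released, with the plug still centred. Withdrawing straight up.

>>> drive_tool:
  deltas:
    - [[0,0,-0.4],[0,0,0]]
    - [[0,0,-0.8],[0,0,0]]
    - [[0,0,-1],[0,0,0]]
    - [[0,0,-1],[0,0,0]]
    - [[0,0,-1.2],[0,0,0]]
    - [[0,0,-1.5],[0,0,0]]
    - [[0,0,-1.5],[0,0,0]]
    - [[0,0,-1.5],[0,0,0]]
    - [[0,0,-1.5],[0,0,0]]
    - [[0,0,-1],[0,0,0]]
    - [[0,0,0],[0,0,0]]
    - [[0,0,0],[0,0,0]]

```text
clock: 31.05
position: [540.0, 254.0, 241.9]
ee_rot: [0.996, 0.086, -0.0, -0.0]
contact_force: [-0.6, -0.0, -0.7]
gripper_width: 60.0
grasp_force: 0.0
```

```bash
python3 - <<'E'
from h import *
s=arm.read_state();print(s['contact_force'],s['position'])
w=get_image("wrist");d=get_image("scene")
o=np.zeros((384,800,3),np.uint8);o[:300,:400]=cv2.resize(w["img"],(400,300));o[:300,400:]=cv2.resize(d["img"][150:330,270:510],(400,300))
cv2.imwrite('pics/w7.png',o[...,::-1])
E
```

```text
[-0.62048    -0.01580803 -0.72078312] [540.03618659 254.00470714 241.94933401]
```

View pics/w7.png

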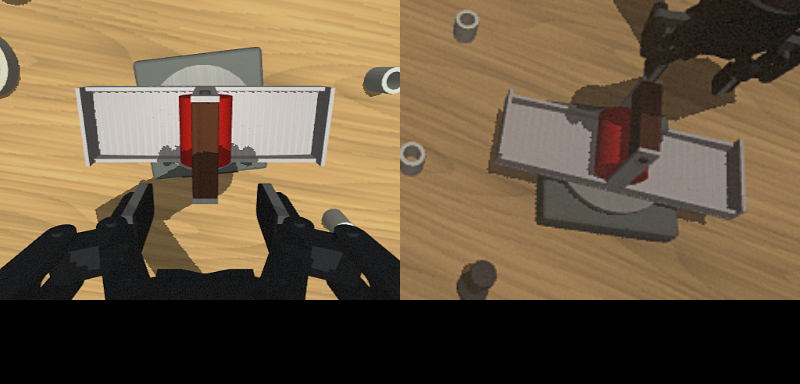

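The tray stands level on the pan with the plug at mid-tray under the bar (wrist view about (206,130)), and the fingers are clear. Handing in.

```bash
python3 -c "
from bench import arm
print(arm.job_done())"
```

```text
the job is handed in; nothing more can be done
None
```

The tray is on the scale pan, level and about centred, with the plug at rest at mid-tray (about 1 mm off) and the gripper clear; I handed the job in at about 31 s, and no verdict was returned.

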